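# Put the glue scrapers away and click the case shut

### The arm

A 6-joint arm with a two-finger parallel gripper is mounted at the origin on the work surface. World frame = base frame: x ahead of the robot, y to its left, z up, the work surface at z = 0. Lengths are in m, angles in degrees, forces in N, time in s.
With the tool pointing down it reaches from about 0.35 to 0.875 m from the base axis. Payload 4.2 kg.
Tool frame: the origin (TCP) lies midway between the tips of the shut fingers; the grasp point (between the pads) lies 19 mm behind it; z points along the fingers, y is the line along which they close (so a half turn about z gives the same grasp; the last joint's range is limited). The gripper opens to 87 mm and grips with 3 to 60 N. Pads are 19 mm wide; open, the fingers measure 117 mm over their backs; the gripper's body (75 mm by 190 mm) begins 51 mm behind the grasp point.
Start: joints at [90.39, 22.042, 0.453, 0, -68.411, -14.817], TCP at [0.156, 0.605, 0.223] pointing down, gripper open.
Joint ranges: [-179.83, 179.83], [-69.29, 118.12], [-61.27, 80.66], [-181.25, 117.63], [-171.15, -9.14], [-177.46, 177.46]. Speed limits (degrees/s): [159.86, 159.86, 180, 180, 180, 180].

### API

Orientations are given as [roll, pitch, yaw] about the fixed x, y, z axes, in that order (R = Rz(yaw) Ry(pitch) Rx(roll)).
In Python, from workcell import env gives the robot as it stands. The module is installed in compiled form; this text tells all that it offers. Calls block until the motion is done:
- env.goto(position, orientation): joint-space move of the TCP to a pose.
- env.move_straight(position, rotation=None, rate=0.15, force_limit=None): straight line of the TCP; rotation=None keeps the orientation; rate is the mean speed in m/s. With force_limit (N) it stops when the force on the tool has changed by that much, and returns True; else False.
- env.set_joints(angles): joint-space move.
- env.gripper_to(opening, grasp_force=None): opening from 0.0 (shut) to 1.0 (fully open); grasp_force is the grip in N (None keeps the last); returns when the fingers have stopped.
- env.dwell(seconds).
- env.inverse_kinematics(position, orientation): joint angles nearest the present ones, or None.
- env.read_state(): the state.
- env.grab_frame(name): name is "side" or "top"; returns a dict with "image" (480x640x3 uint8, blue, green, red), "fx", "fy", "cx", "cy" (pixels), "position" and "orientation" of the camera in the world. Camera axes: x right, y up, looking along -z (the intrinsics and any distortion apply to the point x, -y, -z); pixel columns grow to the right and rows downward; lengths in m; the calibration is good to about 2 mm. A picture is of the moment at which its call begins. There is no depth.
A pose or a line that the arm cannot do raises env.Unreachable and nothing moves.
- env.close_job(): hands the job in; it is judged then, once.
Trained networks look in a picture, given as the dict that the camera call returned (one of the last four; its "shot" number tells which), for a name from the list of things; names that differ only in an ending like _2 or _b are one class to them, and where a whole thing is asked for, a point or a joint stands for the part that bears it (a point fixed in the world has none). Each returns a list of dicts, best first, with "score" (0 to 1); they miss things now and then, are a little off and sometimes report something else, mostly with a low value. They report only what shows in the picture. A call takes as long as a camera call. They do not tell look-alikes from the thing itself.
- env.search_frame(picture, thing): "xyz" ([x, y, z] in m, in world coordinates, good to about 4 mm: the middle of the surface that is visible of it).
- env.trace(picture, thing): "mask" (480x640 bool, what is visible of it).
The state is a dict: "clock": time; "joint_positions": joint angles; "qvel": joint speeds; "joint_torque": joint torques, N m; "position": TCP position; "tool_rot": TCP orientation; "force": force on the tool from outside, world axes, zero at the start; "wrist_torque": the same for the moment, N m; "opening": opening from 0.0 (shut) to 1.0 (fully open); "finger_force": force on a finger pad.
Only numpy, scipy, OpenCV 4.12 (cv2) and the standard library are available. Lean on these libraries where they do the work, as an engineer would, in place of code of your own. Each camera call takes 0.05 s, during which the arm holds its last target. There are 200 camera calls.

### The job

Put the glue scrapers away: slide the cover of the wooden case right back, then slide every scraper lying about blade first into a slot of its own in the case's slotted block until its handle meets the block, so that it lies flat on the case floor. When all are in, slide the cover forward until its spring tab clicks past the ledge and it is fully shut; leave the other things on the bench where they are.

Things in the scene. Friction and masses are not known exactly. Their poses are not given: they have to be found in the camera images.
- scraper0: Glue scraper, one of 3 or 4 alike (None: absent). Wooden handle 90 x 26 x 24 mm (x, y, z), flat steel blade 40 mm wide, 3 mm thick, standing 42 mm out of its +x end at mid-height; 130 g, balance at x = 15 mm. Lies flat on the bench, either flat side up. Origin: middle of the handle, 12 mm above what it lies on; x towards the blade, edge at x = 87 mm, handle ends at x = -45 and 45 mm
- edge0 (a point): middle of the front edge of scraper0's blade
- scraper1: Glue scraper like scraper0 (same size, same axes), or None if absent
- edge1 (a point): middle of the front edge of scraper1's blade
- scraper2: Glue scraper like scraper0 (same size, same axes), or None if absent
- edge2 (a point): middle of the front edge of scraper2's blade
- scraper3: Glue scraper like scraper0 (same size, same axes), or None if absent
- edge3 (a point): middle of the front edge of scraper3's blade
- case: Wooden case fixed to the bench, 260 mm deep (x = -125 to 135), 290 wide. Origin: underside, below the middle of the front face of its slotted block; +x to the case's back, z up. Floor top 10 mm above the bench; side walls with inner faces at y = -137 and 137 mm, 65 mm high with rails; front (-x) open, no sill. Block x = 0 to 50 mm, full width, top at 46 mm; a rounded steel ledge on it at x = 42 mm
- slot0 (a point): Mouth centre of the slot at y = -84 mm of the case, 24 mm above the bench. All slots: level, open to -x, 46 mm wide, 12 mm high (18 to 30 mm above the bench), 45 mm deep; any scraper fits any slot, one each. A scraper flat on the case floor has its blade at 20.5 to 23.5 mm; slid to +x it is home when its handle meets the block (handle middle at case x = -45 mm, edge at 42 mm)
- slot1 (a point): mouth centre of the slot at y = -28 mm of the case; like slot0
- slot2 (a point): mouth centre of the slot at y = 28 mm of the case; like slot0
- slot3 (a point): mouth centre of the slot at y = 84 mm of the case; like slot0
- cover (a joint): How far the plywood cover is slid back, m: 0 fully shut (over the scraper handles), 0.120 fully open (over and behind the block, space before the slots clear from above); starts partly open. Slides on the rails along the case's x, opening to +x; 128 mm long (case x = -125 to 3 when shut), underside 53 mm, top 58 mm above the bench; about 1 N of friction
- cover_grip (a point): middle of the top of the dark grip rib on the cover: rib 14 mm thick along the case's x, 70 mm long along y, 58 to 82 mm above the bench; moves with the cover: at case x = -45 mm when shut, 75 mm when fully open
- tab (a joint): Lift of the springy steel tongue at the middle of the cover's back edge, rad: 0 relaxed, about 0.1 when its nub rides on the case's ledge. On shutting, the nub meets the ledge at cover = 0.016, needs about 6 to 10 N to ride over, crests at 0.009, then snaps down and the cover stays within 3 mm of shut. A like pull opens it again
- tape_measure: Black tape measure standing, 70 x 32 x 60 mm; a bystander, to be left where it is. Origin under its middle, on the bench
- tape_roll: Roll of masking tape lying flat, 100 mm across, 24 mm high; a bystander, to be left where it is. Origin under its middle, on the bench
- offcut: Wood offcut 80 x 45 x 19 mm; a bystander, to be left where it is. Origin under its middle, on the bench
- pencil: Flat carpenter's pencil, 165 mm long, 8 mm high; a bystander, to be left where it is. Origin under its middle, on the bench
- screw_jar: Jar with a steel lid, 68 mm across, 85 mm high; a bystander, to be left where it is. Origin under its middle, on the bench
- glue_bottle: White glue bottle, 64 mm across, 170 mm high; a bystander, to be left where it is. Origin under its middle, on the bench
Not all that is in view belongs to the job. Leave any blue or red look-alike of the scraper2 alone.

How it is judged:
By the outcome, as a careful person would: the job done as asked, in the order asked, and still so for the second after the job is handed in, with the robot touching nothing.
Of scraper0, scraper1, scraper2, scraper3 only 3 to 4 are there at a start; the rules pass over those that are not, and their reading is None.
At some moment in a run one of scraper0, scraper1, scraper2, scraper3 may be knocked a few centimetres aside while the robot is not near it.
Once in a run the grip may slacken for a moment while it holds something.
It also fails if it takes over 210 s, if anything falls off the work surface, if the arm or the gripper's body presses on something with over 40 N, if the wrist force passes 120 N, or if a joint passes its speed limit or range.

## Working session

There is one attempt and no reset: what is moved stays moved. The work goes in short steps, each a Python script; the robot and the scene stay as the last script left them, time stands still between calls to the robot, and variables do not carry over. Pictures are saved under pics/ and viewed, at most 14 in all, crops included, and the job is handed in when it is done.

```bash
ls; mkdir -p pics; python3 - <<'E'
from workcell import env
import cv2
for n in("top","side"):
    f=env.grab_frame(n); cv2.imwrite(f"pics/{n}0.png",f["image"]); print(n,[ (k,f[k]) for k in f if k!="image"])
    for t in ("scraper0","case","cover_grip","cover","slot0","tape_roll","offcut","pencil","screw_jar","glue_bottle","tape_measure"):
        try: print(t,[(round(d["score"],2),[round(float(v),3) for v in d["xyz"]]) for d in env.search_frame(f,t)][:8])
        except Exception as e: print(t,e)
print(env.read_state())
E
```

```text
pics
top [('fx', 544.9272827565154), ('fy', 544.9272827565154), ('cx', 332.58007119217575), ('cy', 239.41403718666683), ('position', array([0.16895939, 0.01971113, 1.57092106])), ('orientation', array([ 1.18294911e+01, -5.29767436e-02, -9.08844357e+01])), ('shot', 1)]
scraper0 [(0.98, [0.306, 0.187, 0.023]), (0.82, [0.576, 0.392, 0.02]), (0.69, [0.249, 0.469, 0.018]), (0.56, [0.48, -0.292, 0.017]), (0.56, [0.456, 0.308, 0.02]), (0.22, [0.681, -0.012, 0.053])]
case []
cover_grip [(0.57, [0.594, -0.025, 0.056]), (0.56, [0.7, -0.347, 0.112]), (0.35, [0.457, 0.309, 0.022]), (0.19, [0.386, -0.42, 0.085])]
cover [(0.6, [0.595, -0.024, 0.052]), (0.59, [0.39, 0.447, 0.06]), (0.25, [0.577, 0.392, 0.02])]
slot0 [(0.73, [0.579, -0.025, 0.062])]
tape_roll [(0.76, [0.7, 0.282, 0.029]), (0.52, [0.583, -0.029, 0.058]), (0.24, [0.453, 0.308, 0.023]), (0.23, [0.388, -0.417, 0.086])]
offcut [(0.69, [0.738, -0.28, 0.019]), (0.49, [0.394, 0.009, 0.008])]
pencil [(0.59, [0.385, -0.417, 0.084]), (0.54, [0.392, 0.016, 0.012]), (0.5, [0.681, -0.011, 0.055])]
screw_jar [(0.67, [0.385, -0.419, 0.086])]
glue_b
[... 1024 characters left out ...]
97, 0.02])]
{'clock': 1.2, 'joint_positions': array([ 9.03891016e+01,  2.20406427e+01,  4.54007030e-01, -5.25580120e-04,
       -6.84122482e+01, -1.48163045e+01]), 'qvel': array([ 0.05821002, -0.01647266, -0.07700435,  0.09635101,  0.01368908,
       -0.05624264]), 'joint_torque': array([ 7.61296069e-04, -3.90477991e+01,  1.87625974e+01,  4.22451586e+00,
        1.55476882e-02, -1.08309624e-05]), 'position': array([0.15569049, 0.60527936, 0.2225691 ]), 'tool_rot': array([-1.79999046e+02,  7.57891131e-04, -1.44273963e+01]), 'force': array([ 0.73606135, -1.11201703,  0.76506661]), 'wrist_torque': array([-0.02285819, -0.02085386,  0.02221128]), 'finger_force': 0.0, 'opening': 1.002965135026831}
```

View pics/top0.png

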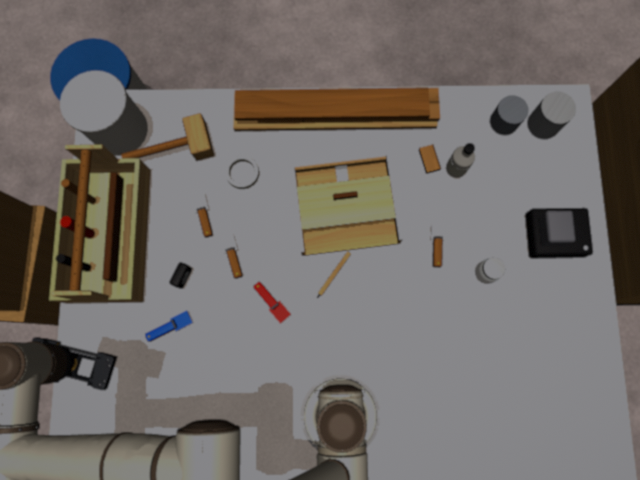

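View pics/side0.png

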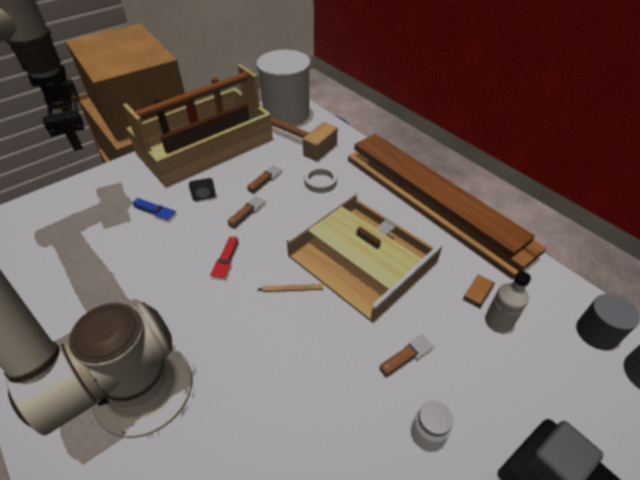

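Three real scrapers, at top-image pixels (205,220), (234,260) and (437,250). The blue (170,326) and red (272,302) ones are look-alikes. The case front faces the robot, with corners at about (303,254) and (400,241). Next I zoom in for the case pose and measure the scrapers.

```bash
cat > h.py <<'E'
from workcell import env
import numpy as np, cv2
from scipy.spatial.transform import Rotation as R
def cam(f): return R.from_euler('xyz',f["orientation"],degrees=True).as_matrix(), np.array(f["position"])
def back(f,uv,z):
    uv=np.atleast_2d(np.asarray(uv,float)); M,p=cam(f)
    d=np.c_[(uv[:,0]-f["cx"])/f["fx"],-(uv[:,1]-f["cy"])/f["fy"],-np.ones(len(uv))]@M.T
    return p+d*((z-p[2])/d[:,2])[:,None]
def proj(f,P):
    M,p=cam(f); q=(np.atleast_2d(P)-p)@M
    return np.c_[f["cx"]+f["fx"]*q[:,0]/-q[:,2],f["cy"]-f["fy"]*q[:,1]/-q[:,2]]
def scrapers(f,lookat=None):
    """(x,y,yaw deg,score,length,width) of each brown-handled scraper: handle by colour inside the mask"""
    out=[]
    for d in env.trace(f,"scraper0"):
        m=d["mask"]; hsv=cv2.cvtColor(f["image"],cv2.COLOR_BGR2HSV)
        mm=cv2.dilate(m.astype(np.uint8),np.ones((3,3)))>0
        h=mm&(hsv[...,0]>4)&(hsv[...,0]<20)&(hsv[...,1]>110)
        if h.sum()<80 or h.sum()>900: continue
        v,u=np.nonzero(h); P=back(f,np.c_[u,v],0.022)[:,:2]
        v,u=np.nonzero(m); A=back(f,np.c_[u,v],0.015)[:,:2]
        (c,s,a)=cv2.minAreaRect(P.astype(np.float32))
        w,V=np.linalg.eigh(np.cov(P.T)); ax=V[:,1]; 
        if (A.mean(0)-P.mean(0))@ax<0: ax=-ax
        out.append([*P.mean(0),np.degrees(np.arctan2(ax[1],ax[0])),d["score"],max(s),min(s)])
    return np.array(out)
E
python3 - <<'E'
from h import *
np.set_printoptions(precision=3,suppress=True)
for n in("top","side"):
    f=env.grab_frame(n); print(n); print(scrapers(f))
    if n=="top": c=f["image"][148:263,285:410]
    else: c=f["image"][190:325,280:445]
    s=6 if n=="top" else 4.4
    c=cv2.resize(c,None,fx=5 if n=="top" else 4.4,fy=5 if n=="top" else 4.4,interpolation=cv2.INTER_CUBIC); c=cv2.convertScaleAbs(c,alpha=1.3)
    cv2.imwrite(f"pics/{n}c.png",c); print(c.shape)
E
```

```text
top
[[ 0.552  0.387 16.744  0.96   0.083  0.023]
 [ 0.454 -0.289 -4.603  0.94   0.08   0.02 ]
 [ 0.429  0.298 17.737  0.59   0.083  0.022]]
(575, 625, 3)
side
[[ 0.449 -0.293 -3.423  0.93   0.083  0.023]
 [ 0.427  0.294 17.398  0.93   0.083  0.022]
 [ 0.548  0.382 16.759  0.77   0.085  0.023]]
(594, 726, 3)
```

View pics/topc.png

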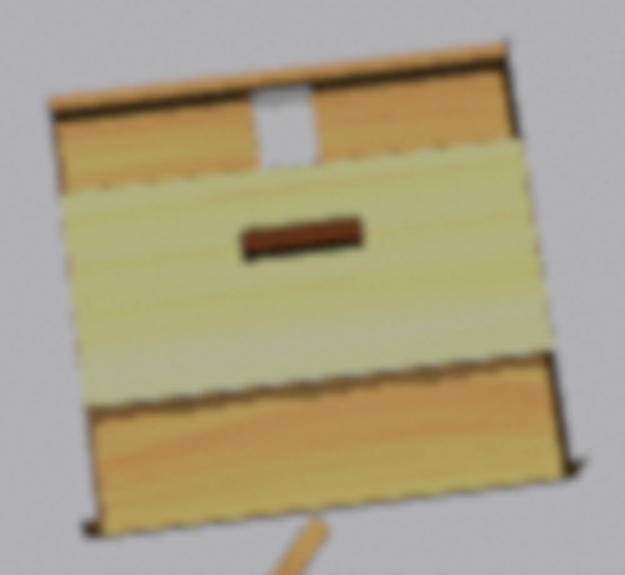

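View pics/sidec.png

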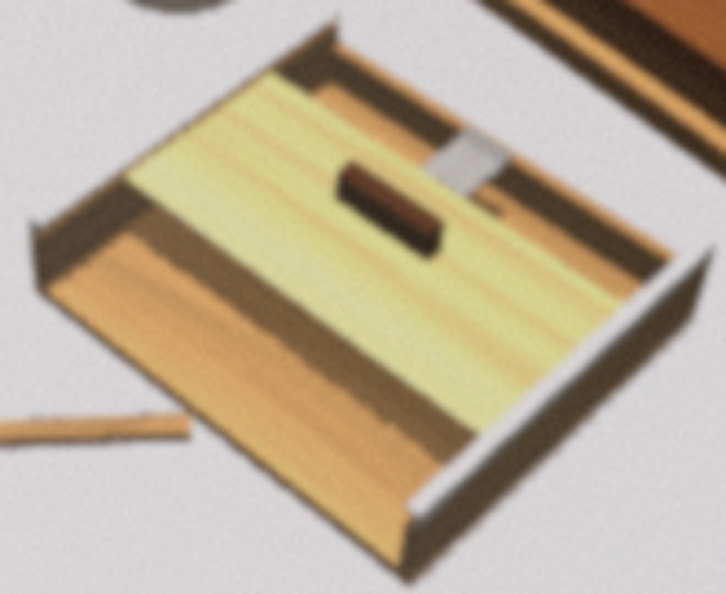

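The crops show the case turned a few degrees. Front floor corners are at crop (105,535) and (567,478) in top, (42,290) and (403,570) in side. The cover is about half open, with the rib at (303,233). Now I fit the pose.

```bash
python3 - <<'E'
from h import *
from scipy.optimize import least_squares
np.set_printoptions(precision=4,suppress=True)
T=env.grab_frame("top"); S=env.grab_frame("side")
t=lambda a:(np.array(a,float)+.5)/5-.5+[285,148]
s=lambda a:(np.array(a,float)+.5)/4.4-.5+[280,190]
# case pts with cover q: 
def pts(q): 
    c=[( -125,137,10),(-125,-137,10),(-125+q,137,58),(-125+q,-137,58),(3+q,137,58),(3+q,-137,58),(-38+q,35,82),(-38+q,-35,82)]
    return np.array(c)/1e3
tp=t([(105,535),(567,478),(88,403),(552,349),(62,193),(522,140),(243,232),(360,217)])
sp=s([(46,291),(403,570),(125,178),(478,432),(272,70),(622,308),(355,163),(438,222)])
def tf(p):
    P=pts(p[3]*1e3); c,s_=np.cos(p[2]),np.sin(p[2])
    return np.c_[p[0]+c*P[:,0]-s_*P[:,1],p[1]+s_*P[:,0]+c*P[:,1],P[:,2]]
def fit(use):
    def r(p):
        o=[]
        if 't' in use:o.append((proj(T,tf(p))-tp))
        if 's' in use:o.append((proj(S,tf(p))-sp))
        return np.concatenate(o).ravel()
    q=least_squares(r,[.58,-.03,.1,.05],loss='soft_l1'); print(use,q.x,np.degrees(q.x[2])); print(r(q.x).reshape(-1,2).round(1).tolist())
for u in("t","s","ts"):fit(u)
E
```

```text
t [ 0.5909 -0.0276  0.1101  0.0655] 6.307271898142196
[[-0.8, 0.1], [-0.1, -0.0], [-0.9, 1.1], [1.5, 0.2], [-0.7, 0.3], [0.9, -0.4], [-0.2, -0.6], [0.8, -0.6]]
s [ 0.5907 -0.0281  0.1098  0.0639] 6.291171520309673
[[-0.4, -0.7], [-0.7, -0.6], [-1.1, -0.4], [2.2, 2.5], [-0.9, 0.1], [2.5, 0.3], [-0.8, -0.7], [1.9, 0.2]]
ts [ 0.5908 -0.0279  0.1104  0.0649] 6.322785725780693
[[-0.7, 0.1], [0.0, -0.0], [-0.8, 1.3], [1.6, 0.4], [-0.6, 0.5], [1.0, -0.2], [-0.1, -0.4], [1.0, -0.3], [-0.4, -0.8], [-0.7, -0.7], [-0.8, -0.6], [2.4, 2.1], [-0.7, -0.1], [2.7, 0.0], [-0.5, -1.0], [2.1, -0.1]]
```

```bash
cat >> h.py <<'E'
CX,CY,CYAW=0.5908,-0.0279,6.32
def case(x,y,z):
    c,s=np.cos(np.radians(CYAW)),np.sin(np.radians(CYAW))
    return [CX+c*x-s*y,CY+s*x+c*y,z]
def incase(p):
    c,s=np.cos(np.radians(CYAW)),np.sin(np.radians(CYAW)); d=np.array(p[:2])-[CX,CY]
    return np.array([c*d[0]+s*d[1],-s*d[0]+c*d[1],p[2]])
def down(yaw): return [180,0,yaw]
def st():
    s=env.read_state(); print("t%.1f tcp %s yaw %.1f open %.3f ff %.1f F %s case %s"%(s["clock"],np.round(s["position"],4),s["tool_rot"][2],s["opening"],s["finger_force"],np.round(s["force"],1),np.round(incase(s["position"]),4)))
    return s
E
python3 - <<'E'
from h import *
x=-.045+.065
env.goto(case(x,0,.16),down(CYAW-90)); st()
env.gripper_to(.55)
print(env.move_straight(case(x,0,.064),force_limit=8)); st()
env.gripper_to(0,20); st()
print(env.move_straight(case(x+.075,0,.064),rate=.06,force_limit=15)); st()
f=env.grab_frame("side"); cv2.imwrite("pics/side1.png",f["image"])
E
```

```text
t4.2 tcp [ 0.6108 -0.0249  0.1601] yaw -83.6 open 0.997 ff 0.0 F [-1.1  0.3 -0.4] case [0.0202 0.0008 0.1601]
False
t6.0 tcp [ 0.6115 -0.0256  0.0649] yaw -83.7 open 0.550 ff 0.0 F [-0.7 -0.4  0.8] case [ 0.0209 -0.      0.0649]
t6.6 tcp [ 0.6106 -0.0257  0.0641] yaw -83.7 open 0.159 ff 20.0 F [-0.9  0.2  1.4] case [0.0199 0.     0.0641]
True
t7.5 tcp [ 0.6638 -0.0198  0.0641] yaw -83.7 open 0.161 ff 20.0 F [-2.   1.7  3.8] case [0.0735 0.     0.0641]
```

View pics/side1.png

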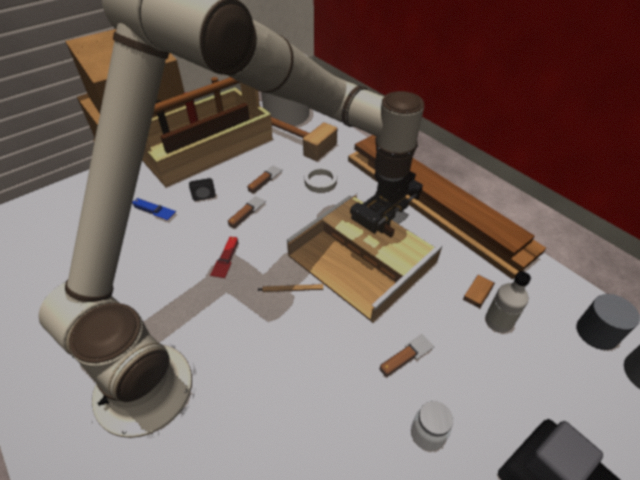

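The cover is at or near its back stop (rib at case x≈73.5), and no scraper was under it. I push once more to confirm the stop, then fetch the first scraper.

```bash
cat >> h.py <<'E'
def cur(): return np.array(env.read_state()["position"])
def pick(x,y,yaw,off=.005):
    """x,y of the handle middle"""
    c,s=np.cos(np.radians(yaw)),np.sin(np.radians(yaw)); p=[x+off*c,y+off*s]
    env.gripper_to(.7)
    env.goto([*p,.12],down(yaw))
    hit=env.move_straight([*p,.0035],rate=.1,force_limit=12); 
    if hit: print("hit going down"); st()
    env.gripper_to(0,40); s=st()
    return s
E
python3 - <<'E'
from h import *
print(env.move_straight(case(.095,0,.064),rate=.04,force_limit=25)); st()
env.gripper_to(.55); env.move_straight(case(incase(cur())[0],0,.15)); st()
env.goto([.5,.2,.2],down(17))
f=env.grab_frame("top"); np.set_printoptions(precision=3,suppress=True); a=scrapers(f); print(a)
b=min(a,key=lambda r:np.hypot(r[0]-.43,r[1]-.298)); print(b)
s=pick(*b[:3])
env.move_straight([*s["position"][:2],.12]); st()
E
```

```text
True
t7.9 tcp [ 0.6636 -0.0198  0.0639] yaw -83.7 open 0.162 ff 20.0 F [-1.7 -0.9  4.6] case [ 0.0733 -0.      0.0639]
t9.5 tcp [ 0.662  -0.0199  0.1491] yaw -83.8 open 0.552 ff 0.0 F [-0.4 -0.1 -1.1] case [7.170e-02 1.000e-04 1.491e-01]
[[ 0.428  0.298 17.347  0.77   0.083  0.023]
 [ 0.454 -0.289 -4.603  0.65   0.08   0.02 ]]
[ 0.428  0.298 17.347  0.77   0.083  0.023]
t14.0 tcp [0.433 0.3   0.004] yaw 17.3 open 0.296 ff 40.0 F [ 0.8 -0.8  0.2] case [-0.121  0.343  0.004]
t14.9 tcp [0.432 0.299 0.119] yaw 17.3 open 0.299 ff 40.0 F [ 0.  -0.3 -1. ] case [-0.122  0.342  0.119]
```

```bash
sed -i 's/^CX,CY,CYAW=.*/CX,CY,CYAW=0.5893,-0.0281,6.32/' h.py; cat >> h.py <<'E'
def insert(ys,off=.005,dz=.0150):
    x0=-.110+off
    env.goto(case(x0,ys,.13),down(CYAW)); s=st()
    if s["opening"]<.27: print("LOST"); return False
    env.move_straight(case(x0,ys,dz),rate=.08,force_limit=12); st()
    hit=env.move_straight(case(-.045+off+.010,ys,dz),rate=.04,force_limit=12); print("hit",hit); st()
E
python3 - <<'E'
from h import *
env.move_straight([.43,.25,.15]); insert(.084)
f=env.grab_frame("side"); c=f["image"][170:320,260:460]; cv2.imwrite("pics/s2.png",cv2.resize(c,None,fx=3.6,fy=3.6,interpolation=cv2.INTER_CUBIC))
E
```

```text
t16.3 tcp [0.4762 0.0446 0.1299] yaw 6.4 open 0.295 ff 40.0 F [ 0.3  0.4 -0.9] case [-0.1044  0.0848  0.1299]
t17.9 tcp [0.4761 0.044  0.0155] yaw 6.3 open 0.297 ff 40.0 F [ 0.6 -0.2 -1.7] case [-0.1046  0.0841  0.0155]
hit True
t19.4 tcp [0.5385 0.0501 0.0138] yaw 6.2 open 0.299 ff 40.0 F [-1.1  0.5  3.2] case [-0.0419  0.0833  0.0138]
```

View pics/s2.png

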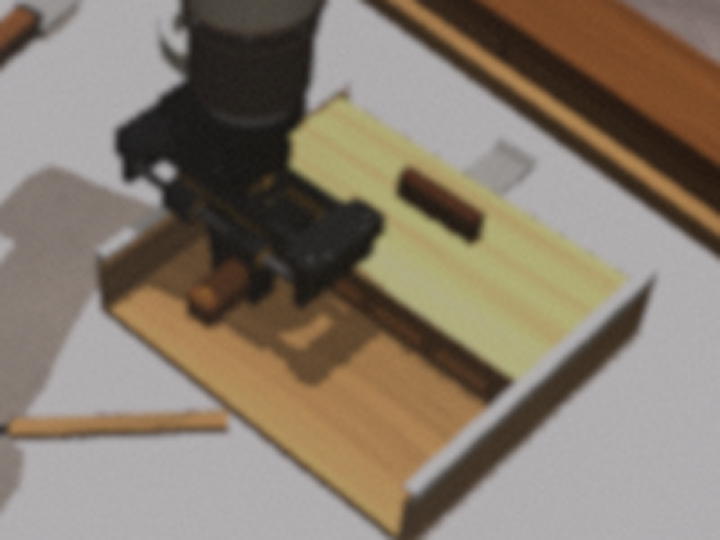

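The blade is in slot 3 and the handle is about at the block. I release it, nudge the handle end home, then fetch the next one.

```bash
cat >> h.py <<'E'
def release_nudge(ys):
    env.gripper_to(.45); p=incase(cur()); env.move_straight(case(p[0],ys,.12))
    env.gripper_to(0,20)
    env.move_straight(case(-.125,ys,.12)); env.move_straight(case(-.125,ys,.015),rate=.1,force_limit=10)
    hit=env.move_straight(case(-.088,ys,.015),rate=.03,force_limit=10); print("nudge",hit); st()
    env.move_straight(case(-.125,ys,.015)); env.move_straight(case(-.125,ys,.14)); env.gripper_to(.7)
E
python3 - <<'E'
from h import *
np.set_printoptions(precision=3,suppress=True)
release_nudge(.084)
f=env.grab_frame("top"); a=scrapers(f); print(a); f=env.grab_frame("side"); print(scrapers(f))
E
```

```text
nudge True
t24.6 tcp [0.479 0.043 0.014] yaw 6.1 open 0.006 ff 0.0 F [0.3 0.1 0.2] case [-0.102  0.083  0.014]
[[ 0.454 -0.289 -4.603  0.63   0.08   0.02 ]
 [ 0.552  0.387 16.686  0.59   0.083  0.023]]
[[ 0.45  -0.293 -3.872  0.88   0.083  0.023]
 [ 0.548  0.381 17.599  0.78   0.087  0.024]
 [ 0.533  0.049 11.899  0.63   0.11   0.048]]
```

```bash
python3 - <<'E'
from h import *
env.goto([.5,.25,.2],down(17))
s=pick(.5505,.385,17)
env.move_straight([*s["position"][:2],.12]); env.move_straight([.45,.22,.15]); insert(.028)
s=env.read_state()
if s["opening"]>.27 and incase(s["position"])[0]>-.048: release_nudge(.028)
f=env.grab_frame("side"); c=f["image"][170:320,260:460]; cv2.imwrite("pics/s3.png",cv2.resize(c,None,fx=3.6,fy=3.6,interpolation=cv2.INTER_CUBIC))
E
```

```text
t31.1 tcp [0.5553 0.3866 0.0036] yaw 17.0 open 0.300 ff 40.0 F [-0.1  1.1 -0.2] case [0.0119 0.416  0.0036]
t34.4 tcp [ 0.4825 -0.0112  0.1301] yaw 6.4 open 0.295 ff 40.0 F [ 0.3  1.4 -1.1] case [-0.1043  0.0286  0.1301]
t36.0 tcp [ 0.4822 -0.0117  0.0155] yaw 6.3 open 0.299 ff 40.0 F [-0.3  0.2 -0.2] case [-0.1046  0.028   0.0155]
hit True
t37.5 tcp [ 0.5437 -0.0054  0.0138] yaw 6.2 open 0.298 ff 40.0 F [ 0.3 -0.6  3.6] case [-0.0428  0.0275  0.0138]
nudge True
t42.7 tcp [ 0.4851 -0.0119  0.014 ] yaw 6.1 open 0.007 ff 0.0 F [-1.  -0.3 -0.2] case [-0.1017  0.0276  0.014 ]
```

View pics/s3.png

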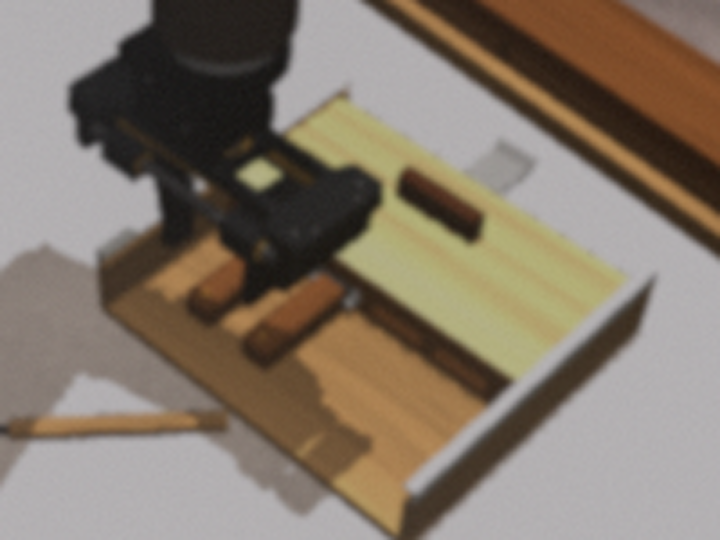

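Scraper 2 is in slot 2, with a small grey spot at its front corner (352,297) that might be a gap. I push again with a higher force limit, then look with the arm clear.

```bash
python3 - <<'E'
from h import *
env.gripper_to(0,20)
for ys in(.028,.084):
    env.move_straight(case(-.125,ys,.14)); env.move_straight(case(-.125,ys,.014))
    print(env.move_straight(case(-.080,ys,.014),rate=.03,force_limit=25)); st(); 
    env.move_straight(case(-.125,ys,.014)); env.move_straight(case(-.125,ys,.14))
env.gripper_to(.7); env.goto([.40,-.25,.2],down(-4)); 
np.set_printoptions(precision=3,suppress=True)
f=env.grab_frame("side"); print(scrapers(f)); c=f["image"][190:290,280:420]; cv2.imwrite("pics/s4.png",cv2.resize(c,None,fx=5.5,fy=5.5,interpolation=cv2.INTER_CUBIC))
f=env.grab_frame("top");print(scrapers(f)); c=f["image"][148:263,285:410]; cv2.imwrite("pics/t4.png",cv2.resize(c,None,fx=5,fy=5,interpolation=cv2.INTER_CUBIC))
E
```

```text
True
t48.7 tcp [ 0.4847 -0.0128  0.0117] yaw 5.9 open 0.006 ff 0.0 F [-0.3  0.2 -1. ] case [-0.1023  0.0268  0.0117]
True
t52.5 tcp [0.4781 0.0425 0.0122] yaw 5.7 open 0.003 ff 0.4 F [-1.3  0.2  0.7] case [-0.1028  0.0824  0.0122]
[[ 0.452 -0.293 -4.684  0.78   0.082  0.023]]
[[   0.539   -0.005    4.652    0.8      0.089    0.03 ]
 [   0.737   -0.28  -165.599    0.65     0.079    0.042]
 [   0.533    0.05     6.567    0.51     0.089    0.035]]
```

View pics/s4.png

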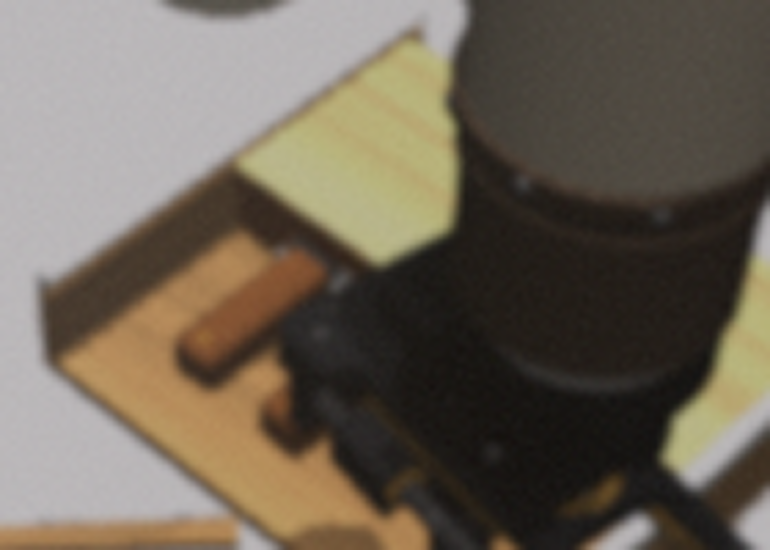

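View pics/t4.png

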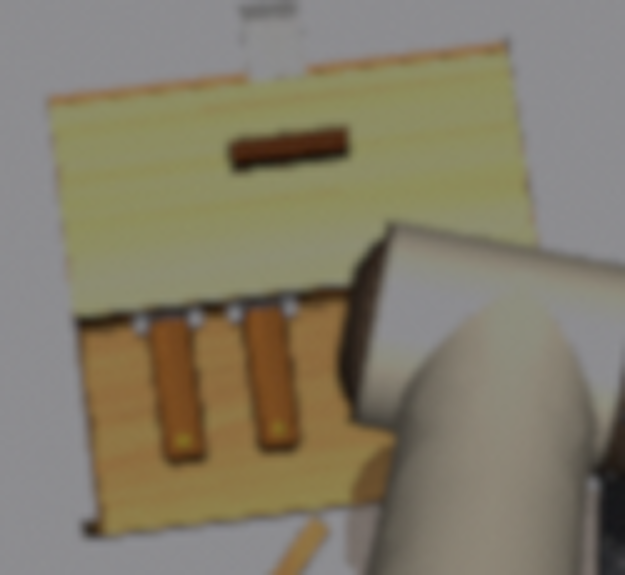

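Grey blade bits show at both handle ends in the top view, (139,322) and (196,317). A couple of mm may be normal line of sight into the slot. I place the third scraper, then measure with the arm well clear.

```bash
python3 - <<'E'
from h import *
s=pick(.453,-.291,-4.6)
env.move_straight([*s["position"][:2],.12]); env.move_straight([.43,-.22,.15]); insert(-.084)
s=env.read_state()
if s["opening"]>.27 and incase(s["position"])[0]>-.052: release_nudge(-.084)
else: print("CHECK"); raise SystemExit
env.goto([.30,-.40,.3],down(-30))
f=env.grab_frame("top"); np.save("top5.npy",f,allow_pickle=True); c=f["image"][190:263,295:405]; cv2.imwrite("pics/t5.png",cv2.convertScaleAbs(cv2.resize(c,None,fx=7,fy=7,interpolation=cv2.INTER_CUBIC),alpha=1.3))
o=np.array([295,190])
for n,x,y,z in [("floorL",-.125,.137,.01),("floorR",-.125,-.137,.01),("coverL",-.005,.13,.058),("coverR",-.005,-.13,.058)]+[(f"{k}{ys}",x,ys+dy,z) for ys in(-.084,.028,.084) for k,x,dy,z in(("rearTop",-.09,0,.034),("rearBot",-.09,0,.010),("frontTop",0,0,.034),("bladeL",0,.0165,.0235),("bladeR",0,-.0165,.0235))]:
    print(n,((proj(f,case(x,y,z))[0]-o+.5)*7-.5).round(0))
E
```

```text
t59.1 tcp [ 0.458  -0.2914  0.0035] yaw -4.6 open 0.292 ff 40.0 F [-0.4  0.   1.1] case [-0.1595 -0.2473  0.0035]
t61.3 tcp [ 0.4944 -0.1229  0.1289] yaw 6.4 open 0.296 ff 40.0 F [ 0.4 -1.4 -0.4] case [-0.1047 -0.0838  0.1289]
t62.9 tcp [ 0.4946 -0.1232  0.0155] yaw 6.3 open 0.292 ff 40.0 F [ 0.2  0.5 -1.4] case [-0.1046 -0.0841  0.0155]
hit True
t64.4 tcp [ 0.5579 -0.116   0.0138] yaw 6.2 open 0.299 ff 40.0 F [-0.5  0.9  3. ] case [-0.0409 -0.0839  0.0138]
nudge True
t69.6 tcp [ 0.4974 -0.1226  0.014 ] yaw 6.1 open 0.001 ff 0.0 F [-0.5  0.9 -0.3] case [-0.1017 -0.0838  0.014 ]
floorL [ 73. 460.]
floorR [725. 379.]
coverL [ 50. 151.]
coverR [678.  74.]
rearTop-0.084 [592. 301.]
rearBot-0.084 [587. 313.]
frontTop-0.084 [561.  92.]
bladeL-0.084 [520. 103.]
bladeR-0.084 [598.  94.]
rearTop0.028 [323. 334.]
rearBot0.028 [322. 346.]
frontTop0.028 [295. 124.]
bladeL0.028 [256. 136.]
bladeR0.028 [334. 126.]
rearTop0.084 [188. 351.]
rearBot0.084 [189. 362.]
frontTop0.084 [162. 141.]
bladeL0.084 [123. 152.]
bladeR0.084 [201. 142.]
```

View pics/t5.png

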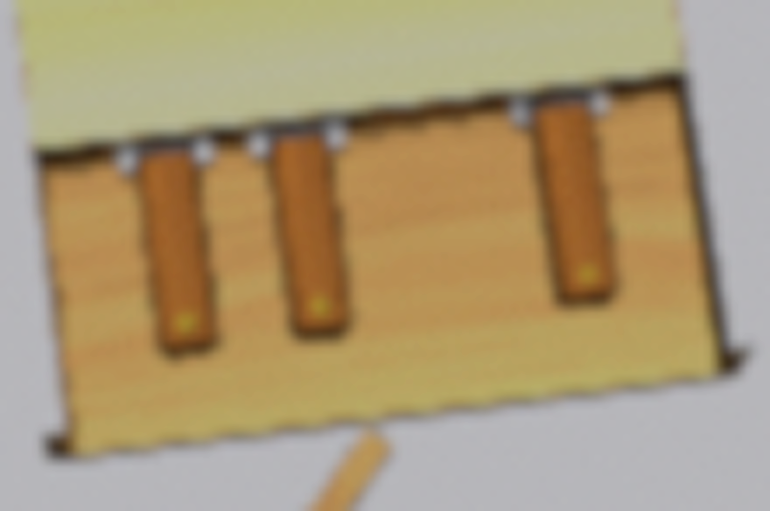

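All three handles are flush: the nudge stop was the same hard contact (-0.1017) for each, and the image fits home within 2 mm. No fourth scraper is visible. Now I shut the cover.

```bash
python3 - <<'E'
from h import *
env.gripper_to(.55)
env.goto(case(.0745,0,.17),down(CYAW-90))
print(env.move_straight(case(.0745,0,.064),force_limit=8)); st()
env.gripper_to(0,45); st()
print(env.move_straight(case(-.020,0,.064),rate=.08,force_limit=20)); st()
print(env.move_straight(case(-.053,0,.064),rate=.03,force_limit=30)); st()
env.gripper_to(.5); p=incase(cur()); env.move_straight(case(p[0],0,.17)); st()
env.goto([.35,-.40,.3],down(-30))
for n,sl in(("top",np.s_[148:263,285:410]),("side",np.s_[190:325,280:445])):
    f=env.grab_frame(n); k=5 if n=="top" else 4.4; cv2.imwrite(f"pics/{n}6.png",cv2.resize(f["image"][sl],None,fx=k,fy=k,interpolation=cv2.INTER_CUBIC))
    o=sl; print([((proj(f,case(x,y,z))[0]-[o[1].start,o[0].start]+.5)*k).round(0) for x,y,z in((-.045,0,.082),(-.125,.13,.058),(.003,-.13,.058))])
E
```

```text
False
t76.9 tcp [ 0.6643 -0.02    0.0651] yaw -83.7 open 0.545 ff 0.0 F [-0.3  0.1 -0.1] case [ 0.0754 -0.0002  0.0651]
t77.5 tcp [ 0.6635 -0.0199  0.0642] yaw -83.7 open 0.157 ff 45.0 F [-0.4  1.3  0.1] case [0.0746 0.     0.0642]
False
t78.9 tcp [ 0.5694 -0.0304  0.0641] yaw -83.7 open 0.160 ff 45.0 F [-1.1 -0.1  2.8] case [-0.0201 -0.      0.0641]
True
t79.9 tcp [ 0.5447 -0.0331  0.0641] yaw -83.6 open 0.157 ff 45.2 F [1.4 0.2 1.8] case [-0.0448 -0.0001  0.0641]
t81.6 tcp [ 0.5451 -0.033   0.1691] yaw -83.6 open 0.496 ff 0.0 F [-0.6 -0.1 -0.5] case [-0.0445  0.      0.1691]
[array([321., 347.]), array([110., 522.]), array([533., 250.])]
[array([313., 259.]), array([ 47., 241.]), array([551., 369.])]
```

View pics/side6.png

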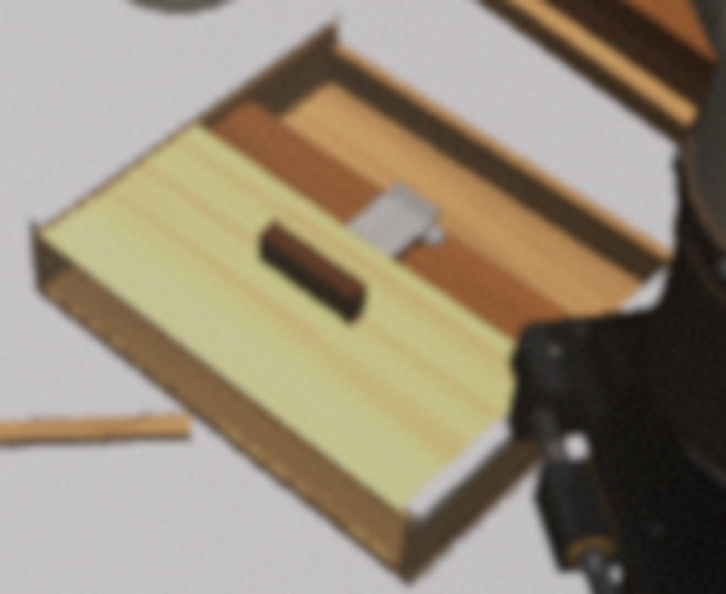

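View pics/top6.png

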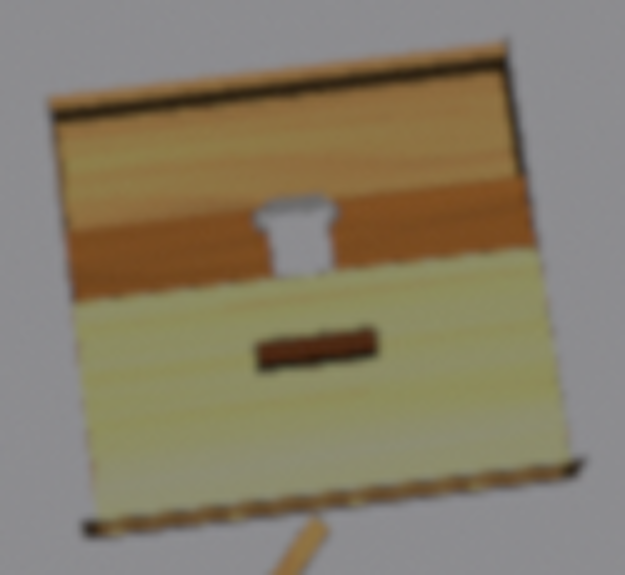

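The cover travelled 119.4 of its 120 mm to the hard stop. The tab now lies past the ledge and the front edge is flush with the case front, so I hand it in.

```bash
python3 -c "
from workcell import env
print(env.close_job())"
```

```text
the job is handed in; nothing more can be done
None
```

I put all three scrapers I found into slots of their own, shut the cover to its stop past the ledge, and handed the job in at about 83 s of the 210 s; no verdict came back.

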